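# Grade the opal rough

### The job

Sort this parcel of opal rough into the grading tray: put each of the four stones with a bright opal face (red, green, blue, milky white) into the compartment whose polished sample (on the ledge at the compartment's robot side) is the same colour, lying flat on the bottom with its opal face up. Leave the two barren brown ironstones undisturbed where they lie, and set the opals down gently: do not drop them, they are brittle.

Things in the scene. Friction and masses are not known exactly. Their poses are not given: they have to be found in the camera images.
- opal_red: Opal rough: block of dark brown ironstone whose split top face is bright red-orange opal, edged with brown; a thin seam of the same colour crosses its sawn sides. Loose; stands on its flat ground underside. 50 mm long (own x, rough ends), 36 mm wide between two parallel sawn faces (own y; grip these), 44 mm tall. Origin: centre of the underside; z up out of the split face. About 210 g, brittle.
- opal_green: Opal rough: block of dark brown ironstone whose split top face is bright green opal, edged with brown; a thin seam of the same colour crosses its sawn sides. Loose; stands on its flat ground underside. 48 mm long (own x, rough ends), 34 mm wide between two parallel sawn faces (own y; grip these), 42 mm tall. Origin: centre of the underside; z up out of the split face. About 180 g, brittle.
- opal_blue: Opal rough: block of dark brown ironstone whose split top face is bright blue opal, edged with brown; a thin seam of the same colour crosses its sawn sides. Loose; stands on its flat ground underside. 52 mm long (own x, rough ends), 38 mm wide between two parallel sawn faces (own y; grip these), 44 mm tall. Origin: centre of the underside; z up out of the split face. About 230 g, brittle.
- opal_white: Opal rough: block of dark brown ironstone whose split top face is milky white opal, edged with brown; a thin seam of the same colour crosses its sawn sides. Loose; stands on its flat ground underside. 50 mm long (own x, rough ends), 36 mm wide between two parallel sawn faces (own y; grip these), 42 mm tall. Origin: centre of the underside; z up out of the split face. About 200 g, brittle.
- barren_a: Barren look-alike: the same kind of dark brown ironstone block, its top face dull ochre-brown with no bright colour. Does not belong in the tray. Loose; stands on its flat ground underside. 50 mm long (own x, rough ends), 38 mm wide between two parallel sawn faces (own y), 44 mm tall. Origin: centre of the underside; z up out of the split face. About 220 g, brittle.
- barren_b: Barren look-alike: the same kind of dark brown ironstone block, its top face dull ochre-brown with no bright colour. Does not belong in the tray. Loose; stands on its flat ground underside. 48 mm long (own x, rough ends), 34 mm wide between two parallel sawn faces (own y), 42 mm tall. Origin: centre of the underside; z up out of the split face. About 180 g, brittle.
- cell_red: Tray compartment with a bright red-orange sample: a polished round stone (18 mm across, 4 mm high) on a charcoal ledge beyond its -x wall (robot side), 47 mm from the origin, at rim height. Charcoal plastic, 68 x 68 mm inside, walls 3 mm, fixed. Origin: cavity centre, 3 mm under the inner floor; rim 15 mm above it. x, y along the walls, z up.
- cell_green: Tray compartment with a bright green sample: a polished round stone (18 mm across, 4 mm high) on a charcoal ledge beyond its -x wall (robot side), 47 mm from the origin, at rim height. Made as cell_red. The four sit in a wooden tray (212 x 190 mm, rim 16 mm above the bench), centres 100 mm apart in x, 86 in y, rims 20 mm above the bench: fingers on a stone's top 28 mm clear them.
- cell_blue: Tray compartment with a bright blue sample: a polished round stone (18 mm across, 4 mm high) on a charcoal ledge beyond its -x wall (robot side), 47 mm from the origin, at rim height. Charcoal plastic, 68 x 68 mm inside, walls 3 mm, fixed. Origin: cavity centre, 3 mm under the inner floor; rim 15 mm above it. x, y along the walls, z up.
- cell_white: Tray compartment with a milky white sample: a polished round stone (18 mm across, 4 mm high) on a charcoal ledge beyond its -x wall (robot side), 47 mm from the origin, at rim height. Made as cell_red. The four sit in a wooden tray (212 x 190 mm, rim 16 mm above the bench), centres 100 mm apart in x, 86 in y, rims 20 mm above the bench: fingers on a stone's top 28 mm clear them.
Not all that is in view belongs to the job. What is shaped like the opal_green but yellow is not meant.

How it is judged:
By the outcome, as a careful person would: the job done as asked, in the order asked, and still so for the second after the job is handed in, with the robot touching nothing.
It also fails if it takes over 99 s, if anything falls off the work surface, if the arm or the gripper's body presses on something with over 40 N, if the wrist force passes 120 N, or if a joint passes its speed limit or range.

### The arm

A 6-joint arm with a two-finger parallel gripper is mounted at the origin on the work surface. World frame = base frame: x ahead of the robot, y to its left, z up, the work surface at z = 0. Lengths are in m, angles in rad, forces in N, time in s.
With the tool pointing down it reaches from about 0.25 to 0.775 m from the base axis. Payload 4 kg.
Tool frame: the origin (TCP) lies midway between the tips of the shut fingers; the grasp point (between the pads) lies 19 mm behind it; z points along the fingers, y is the direction in which the jaws open and shut (so a half turn about z gives the same grasp; the last joint's range is limited). The gripper opens to 85 mm and grips with 20 to 120 N. Pads are 22 mm wide; open, the fingers measure 114 mm over their backs; the gripper's body (76 mm by 85 mm) begins 54 mm behind the grasp point. The pads swing forward as they close: fully open they stand 13 mm farther back than shut.
Start: joints at [-1.256, 0.087, 1.371, -0, 1.684, -0.103], TCP at [0.223, -0.503, 0.231] pointing down, gripper open.
Joint ranges: [-3.1, 3.1], [-0.76, 2.03], [0.27, 2.55], [-1.08, 4.22], [0.17, 2.65], [-2.57, 2.57]. Speed limits (rad/s): [2.79, 2.79, 3.14, 3.14, 3.14, 3.14].

### API

Orientations are given as a unit quaternion [w, x, y, z].
In Python, from workcell import readout, vision, finish_job gives the robot as it stands.
- The arm moves only by the shell command python3 -m handwheel 'ROWS' [OPENING] [FORCE]. ROWS is JSON, a list of rows, each an object with "slide": the shift along the world's x, y, z in cm, a list of three; "rotation": the turn, a rotation vector about the world's x, y, z in rad, a list of three. In form: [{"slide": [dx, dy, dz], "rotation": [wx, wy, wz]}, ...]. A call has 1 to 12 rows; each row is the pose to reach, as a shift and turn from the pose commanded when the call began; what a row does not reach only later rows make up. A row lasts 1/8 s, in which the tool goes at most 62.5 mm and 10.7 degrees, less where a joint would pass 70% of its speed; a pose out of reach is approached as far as the arm can. A call with a gripper value outside its range is refused whole. OPENING is the closure, from -1 (fully open) to 1 (shut), set as the call begins (- or left out, the last holds). The fingers move at their own pace and stop on an object; FORCE is the grip in N (left out, the last holds). Time passes only in rows, so rows that repeat a pose let the fingers close. It gives the time, the measured TCP pose, the force and the opening at its end, in the units of the state.
- readout.sense(): the state, without advancing time (a new reading comes with each control period).
- vision.read_camera(name): name is "scene" or "top"; returns a dict with "frame" (420x560x3 uint8, red, green, blue), "fov_y" (degrees; the focal length in pixels is half the picture's height over the tangent of half this angle, whatever the lens; pixels are square), "cx", "cy" (the principal point, pixels), "cam_to_world" (4x4, takes a point from camera to world coordinates). Camera axes: x right, y down, z forward; pixel columns grow to the right and rows downward; lengths in m; the calibration is good to about 2 mm. A picture is of the moment at which its call begins. There is no depth.
- finish_job(): hands the job in, once; it reports no verdict.
The state is a dict: "clock": time; "joints": joint angles; "dq": joint speeds; "tau": joint torques, N m; "tcp_pos": TCP position; "tool_rot": TCP orientation; "ft_force": force on the tool from outside, world axes, zero at the start; "wrist_torque": the same for the moment, N m; "opening": finger opening in m.
Only numpy, scipy, OpenCV 4.12 (cv2) and the standard library are available. Lean on these libraries where they do the work, as an engineer would, in place of code of your own. Each camera call takes 0.05 s, during which the arm holds its last target. There are 200 camera calls.

## Working session

There is one attempt and no reset: what is moved stays moved. The work goes in short steps, Python scripts to look and compute and a shell command to move; the robot and the scene stay as the last step left them, time stands still between calls to the robot, and variables do not carry over. Pictures are saved under pics/ and viewed, about 12 in all and at most 16, crops included, and the job is handed in when it is done.

```bash
mkdir -p pics
python3 - <<'E'
from workcell import readout, vision
import cv2,numpy as np
for n in("scene","top"):
    d=vision.read_camera(n); cv2.imwrite(f"pics/{n}0.png",cv2.cvtColor(d["frame"],cv2.COLOR_RGB2BGR)); np.savez(f"{n}0.npz",**d)
    print(n,d["fov_y"],d["cx"],d["cy"],np.round(d["cam_to_world"],3).tolist(), [k for k in d])
print(readout.sense())
E
```

```text
scene 42.04371354666153 287.62595439827527 214.25463501125913 [[-0.754, 0.4, -0.52, 1.117], [0.656, 0.461, -0.597, 0.73], [0.001, -0.792, -0.611, 0.783], [0.0, 0.0, 0.0, 1.0]] ['frame', 'fov_y', 'cx', 'cy', 'cam_to_world']
top 56.8435167637414 272.07491276201347 204.20727451223715 [[0.026, -0.995, 0.094, 0.431], [-1.0, -0.025, 0.013, 0.008], [-0.011, -0.094, -0.995, 0.794], [0.0, 0.0, 0.0, 1.0]] ['frame', 'fov_y', 'cx', 'cy', 'cam_to_world']
{'clock': 0.1, 'joints': array([-1.25611377e+00,  8.78909973e-02,  1.37213872e+00, -2.28662425e-05,
        1.68359828e+00, -1.03102365e-01]), 'dq': array([ 0.00054387,  0.00010353, -0.00318562,  0.00055021, -0.0016987 ,
        0.00110615]), 'tau': array([ 2.82616471e-03, -3.53016186e+01, -3.14217675e+01, -6.93404741e-05,
        7.98382476e-03, -7.56416263e-07]), 'tcp_pos': array([ 0.2230004 , -0.50226147,  0.23023271]), 'tool_rot': array([-1.01077874e-03,  9.78260950e-01,  2.07375211e-01, -1.18756719e-04]), 'ft_force': array([-0.48479335,  0.27512793, -0.14202451]), 'wrist_torque': array([-0.02371346, -0.03700724,  0.04281948]), 'opening': 0.08558867390106395}
```

View pics/top0.png

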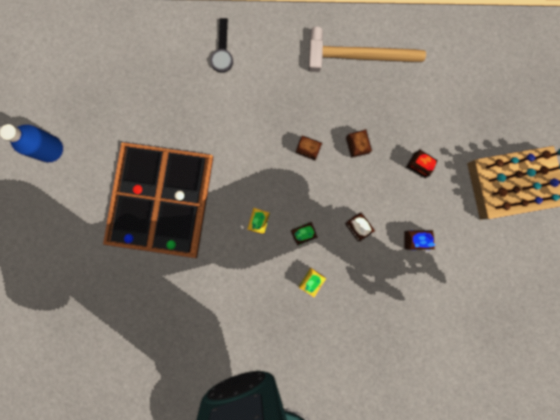

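View pics/scene0.png

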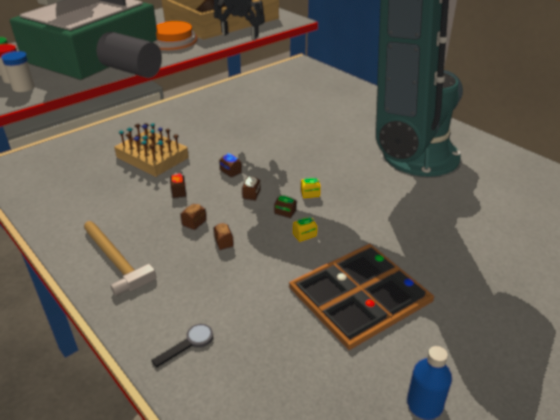

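The top view shows the four opals: red (424,163), blue (423,240), white (361,227) and green (304,233). The barrens are at (309,147) and (359,143), and the yellow decoys at (259,221) and (313,283). The samples in the tray are red (138,189), white (180,196), blue (128,239) and green (171,244). Next I'll measure these.

```bash
cat > h.py <<'E'
import numpy as np,cv2
def cam(d):
    d={k:d[k] for k in("frame","fov_y","cx","cy","cam_to_world")}
    d["f"]=210/np.tan(np.radians(float(d["fov_y"]))/2); return d
def ray(d,uv):
    T=d["cam_to_world"]; v=T[:3,:3]@np.array([(uv[0]-d["cx"])/d["f"],(uv[1]-d["cy"])/d["f"],1.]); return T[:3,3],v/np.linalg.norm(v)
def plane(d,uv,z):
    o,v=ray(d,uv); return o+v*(z-o[2])/v[2]
def tri(a,ua,b,ub):
    o1,v1=ray(a,ua);o2,v2=ray(b,ub)
    s=np.linalg.lstsq(np.c_[v1,-v2],o2-o1,rcond=None)[0]; p,q=o1+s[0]*v1,o2+s[1]*v2
    return (p+q)/2,np.linalg.norm(p-q)
R={"red":[((0,170,140),(14,255,255)),((172,170,140),(180,255,255))],"green":[((45,120,70),(80,255,255))],"blue":[((108,140,110),(130,255,255))],"white":[((0,0,120),(180,70,255))]}
def mask(d,c):
    h=cv2.cvtColor(d["frame"],cv2.COLOR_RGB2HSV); m=sum(cv2.inRange(h,*r) for r in R[c]); return m.astype(np.uint8)
def blobs(d,c,amin=15):
    n,l,s,ce=cv2.connectedComponentsWithStats(mask(d,c)); return [(ce[i].round(1),s[i,4],l==i) for i in range(1,n) if s[i,4]>=amin]
E
python3 - <<'E'
from h import *
t=cam(np.load("top0.npz"));s=cam(np.load("scene0.npz"))
for c in R:
    for n,d in(("top",t),("scene",s)):
        b=[x for x in blobs(d,c) if x[1]<600]
        print(c,n,[(x[0].tolist(),int(x[1])) for x in b if c!="white" or 100<x[0][0]<400])
def crop(d,x,y,w,h,k): return cv2.resize(cv2.cvtColor(d["frame"],cv2.COLOR_RGB2BGR)[y:y+h,x:x+w],None,fx=k,fy=k,interpolation=cv2.INTER_CUBIC)
cv2.imwrite("pics/c1.png",np.vstack([crop(t,240,120,200,180,4)])[:600])
cv2.imwrite("pics/c2.png",crop(s,150,140,200,120,4))
E
```

```text
red top [([307.1, 144.7], 27), ([426.1, 161.5], 218), ([136.9, 189.5], 73)]
red scene [([172.3, 28.9], 456), ([269.9, 36.1], 35), ([206.1, 55.1], 136), ([6.2, 47.5], 95), ([21.3, 109.9], 73), ([176.7, 178.1], 82), ([348.3, 313.0], 461), ([347.8, 293.7], 200), ([370.1, 302.3], 62)]
green top [([257.9, 219.9], 153), ([304.5, 232.9], 195), ([170.6, 244.2], 57), ([312.6, 283.0], 174)]
green scene [([2.5, 39.4], 35), ([310.7, 180.0], 58), ([285.4, 199.1], 74), ([283.6, 208.1], 29), ([304.6, 220.6], 70), ([379.1, 257.8], 45)]
blue top [([422.9, 239.8], 260), ([127.9, 238.0], 41)]
blue scene [([10.1, 53.4], 18), ([229.4, 157.6], 58), ([408.6, 282.3], 29)]
white top [([221.0, 59.5], 266), ([179.2, 195.2], 77), ([369.4, 277.6], 53)]
white scene [([132.0, 2.6], 88), ([159.4, 15.1], 96), ([287.3, 21.9], 486), ([197.7, 51.7], 569), ([264.5, 61.9], 224), ([194.5, 84.8], 342), ([340.9, 276.5], 55), ([136.6, 417.9], 17)]
```

View pics/c1.png

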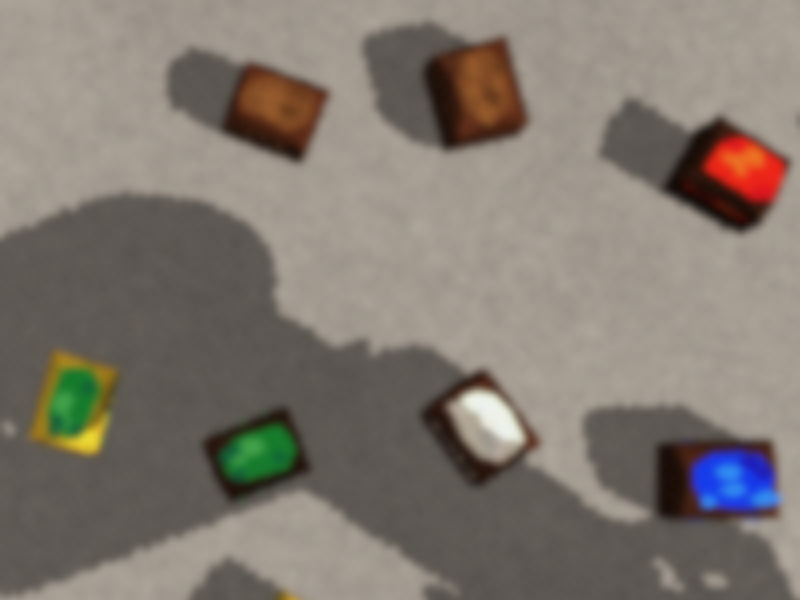

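View pics/c2.png

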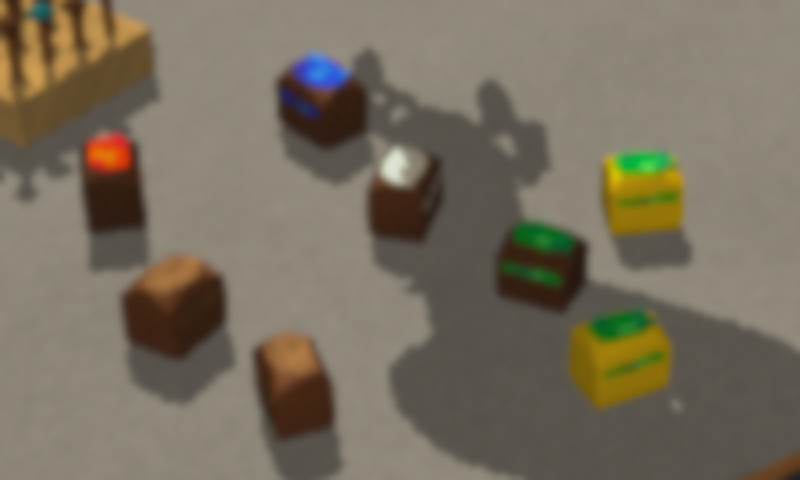

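```bash
cat > m.py <<'E'
from h import *
t=cam(np.load("top0.npz"));s=cam(np.load("scene0.npz"))
def rect(d,m,z):
    c=cv2.findContours(m.astype(np.uint8),cv2.RETR_EXTERNAL,cv2.CHAIN_APPROX_NONE)[0]; c=max(c,key=cv2.contourArea)[:,0]
    P=np.array([plane(d,p,z)[:2] for p in c])*1000
    (cx,cy),(w,h),a=cv2.minAreaRect(P.astype(np.float32))
    if w<h: w,h,a=h,w,a+90
    return np.round([cx,cy,w,h,a%180],1)
top={"red":(426,161),"green":(304,233),"blue":(423,240),"white":(361,227)}
sc={"red":(177,178),"green":(285.4,199.1),"blue":(229.4,157.6),"white":(251,181)}
H={"red":44,"green":42,"blue":44,"white":42}
hsv=cv2.cvtColor(t["frame"],cv2.COLOR_RGB2HSV)
R["white"]=[((0,0,135),(180,60,255))]
def blob_at(d,m,uv):
    n,l,st,ce=cv2.connectedComponentsWithStats(m); i=np.argmin([99 if st[k,4]>700 or st[k,4]<15 else np.hypot(*(ce[k]-uv)) for k in range(1,n)])+1
    return l==i,ce[i]
for c in top:
    m,u=blob_at(t,mask(t,c) if c!="white" else cv2.inRange(hsv,(0,0,165),(180,255,255)),top[c])
    # ironstone: low value or saturated, joined with opal
    b=cv2.bitwise_or(cv2.inRange(hsv,(0,110,0),(180,255,255)),m.astype(np.uint8)*255)
    b=cv2.morphologyEx(b,cv2.MORPH_OPEN,np.ones((3,3))); sil,us=blob_at(t,b,top[c])
    ms,uu=blob_at(s,mask(s,c) if c!="white" else cv2.inRange(cv2.cvtColor(s["frame"],cv2.COLOR_RGB2HSV),(0,0,185),(180,255,255)),sc[c])
    p,g=tri(t,u,s,uu)
    print(c,"face px",u.round(1),int(m.sum()),"face rect",rect(t,m,H[c]/1000-.002),"sil rect z=22",rect(t,sil,.022),int(sil.sum()),"tri",(p*1000).round(1),"gap",round(g*1000,1),"scene px",uu.round(1))
for c,u,v in(("red",(136.9,189.5),(370.1,302.3)),("green",(170.6,244.2),(379.1,257.8)),("blue",(127.9,238),(408.6,282.3)),("white",(179.2,195.2),(340.9,276.5))):
    p,g=tri(t,u,s,v);print("sample",c,(p*1000).round(1),round(g*1000,1),"plane",(plane(t,u,.023)*1000).round(1))
E
python3 m.py
```

```text
red face px [426.1 161.5] 218 face rect [ 594.3 -281.4   35.4   25.5   59.4] sil rect z=22 [ 594.5 -281.8   48.2   42.7   60.7] 467 tri [ 594.  -281.1   41.5] gap 0.2 scene px [176.7 178.1]
green face px [304.5 232.9] 195 face rect [448.5 -45.4  35.7  22.8 107.4] sil rect z=22 [448.4 -45.4  41.4  28.9 112.4] 283 tri [448.5 -45.8  38.2] gap 0.5 scene px [285.4 199.1]
blue face px [422.9 239.8] 260 face rect [ 441.7 -273.3   38.5   28.7   91.5] sil rect z=22 [ 442.5 -273.2   55.3   33.3   95. ] 452 tri [ 441.2 -273.3   41.6] gap 0.3 scene px [229.4 157.6]
white face px [361.9 224.9] 174 face rect [ 466.4 -156.4   32.6   23.5   27.1] sil rect z=22 [ 467.3 -160.3   33.4   24.1   27.1] 170 tri [ 468.1 -157.9   39.7] gap 3.4 scene px [248.1 181. ]
sample red [527.9 291.9  20.3] 0.5 plane [527.4 291.1  23. ]
sample green [419.7 218.7  19.2] 0.2 plane [419.8 217.6  23. ]
sample blue [429.9 304.8  19.1] 0.1 plane [429.9 303.3  23. ]
sample white [518.7 205.9  19.1] 0.9 plane [517.9 205.3  23. ]
```

```bash
python3 -m handwheel '[{"slide":[6,4,-4],"rotation":[0,0,0.16]},{"slide":[12,8,-8],"rotation":[0,0,0.32]},{"slide":[17,11,-10],"rotation":[0,0,0.48]},{"slide":[23,14,-10],"rotation":[0,0,0.629]},{"slide":[28,17,-10],"rotation":[0,0,0.629]},{"slide":[33,20,-10],"rotation":[0,0,0.629]},{"slide":[37.1,22.1,-10],"rotation":[0,0,0.629]},{"slide":[37.1,22.1,-10],"rotation":[0,0,0.629]},{"slide":[37.1,22.1,-10],"rotation":[0,0,0.629]}]' -1 35
python3 - <<'E'
from h import *
from workcell import vision
d=cam(vision.read_camera("top"));np.savez("top1.npz",**{k:d[k] for k in d if k!="f"})
bgr=cv2.cvtColor(d["frame"],cv2.COLOR_RGB2BGR); cv2.imwrite("pics/top1.png",bgr)
t=cam(np.load("top0.npz")); I=t["frame"].astype(int); x0,y0=335,200
P=I[y0:y0+55,x0:x0+55]; m=((P[...,0]-P[...,2]>14)|(P.sum(2)>400)).astype(np.uint8)
m=cv2.morphologyEx(m,cv2.MORPH_OPEN,np.ones((3,3)))
n,l,s,c=cv2.connectedComponentsWithStats(m); i=l[27,26]; print(s[i],c[i]+[x0,y0])
k=max(cv2.findContours((l==i).astype(np.uint8),cv2.RETR_EXTERNAL,cv2.CHAIN_APPROX_NONE)[0],key=cv2.contourArea)
W=np.array([plane(t,p+[x0,y0],.022)[:2] for p in k[:,0]])*1000
print(cv2.minAreaRect(W.astype(np.float32)))
a=cv2.approxPolyDP(k,2,True)[:,0]+[x0,y0]; A=np.array([plane(t,p,.022)[:2] for p in a])*1000
e=np.roll(A,-1,0)-A; print(a.tolist(),np.hypot(*e.T).round(),np.degrees(np.arctan2(e[:,1],e[:,0])).round()%180)
E
```

```text
clock: 1.23
tcp_pos: [0.5942, -0.2811, 0.1304]
tool_rot: [-0.001, 0.866, 0.501, -0.001]
ft_force: [-0.9, -1.0, 0.5]
opening: 0.0851
[   0    0   55   47 1608] [368.19402985 218.08955224]
((472.4558410644531, -160.96092224121094), (91.27457427978516, 107.45669555664062), 0.5968276262283325)
[[335, 200], [335, 206], [347, 206], [356, 212], [347, 221], [347, 225], [359, 240], [370, 234], [389, 246], [385, 228], [389, 221], [389, 200]] [ 12.  24.  21.  26.   8.  38.  25.  44.  36.  16.  42. 107.] [  1.  91.  57. 136.   0.  39. 120.  59.  12. 151.   0.  91.]
```

```bash
python3 -m handwheel '[{"slide":[0,0,-4],"rotation":[0,0,0]},{"slide":[0,0,-7],"rotation":[0,0,0]},{"slide":[0,0,-9.5],"rotation":[0,0,0]},{"slide":[0,0,-11],"rotation":[0,0,0]},{"slide":[0,0,-11.9],"rotation":[0,0,0]},{"slide":[0,0,-11.9],"rotation":[0,0,0]}]' -1 35
python3 -m handwheel '[{"slide":[0,0,0],"rotation":[0,0,0]},{"slide":[0,0,0],"rotation":[0,0,0]},{"slide":[0,0,0],"rotation":[0,0,0]},{"slide":[0,0,0],"rotation":[0,0,0]},{"slide":[0,0,0],"rotation":[0,0,0]},{"slide":[0,0,0],"rotation":[0,0,0]},{"slide":[0,0,0],"rotation":[0,0,0]},{"slide":[0,0,0],"rotation":[0,0,0]}]' 1 35
python3 - <<'E'
from h import *
from workcell import vision
ims=[cv2.cvtColor(vision.read_camera(n)["frame"],cv2.COLOR_RGB2BGR) for n in("scene","top")]
cv2.imwrite("pics/g1.png",np.hstack([cv2.resize(ims[0][80:280,100:300],None,fx=2,fy=2),cv2.resize(ims[1][80:280,320:520],None,fx=2,fy=2)]))
E
```

```text
clock: 2.02
tcp_pos: [0.5937, -0.2822, 0.0123]
tool_rot: [-0.0, 0.866, 0.5, -0.0]
ft_force: [0.5, -0.1, 1.4]
opening: 0.0853
clock: 3.02
tcp_pos: [0.5947, -0.2819, 0.0133]
tool_rot: [0.001, 0.866, 0.5, 0.0]
ft_force: [-0.1, 0.2, 5.3]
opening: 0.035
```

View pics/g1.png

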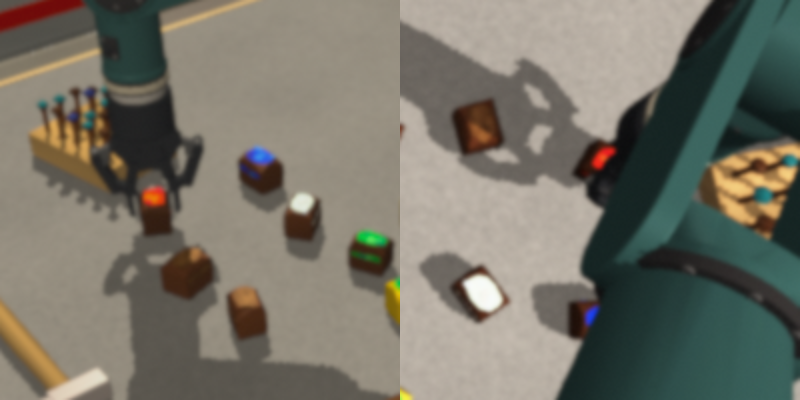

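The jaws stand on the red stone's sawn faces, in line with them, and stopped at 35 mm against 36 mm wide. Next: lift.

```bash
python3 -m handwheel '[{"slide":[0,0,0.5],"rotation":[0,0,0]},{"slide":[0,0,2],"rotation":[0,0,0]},{"slide":[0,0,5],"rotation":[0,0,0]},{"slide":[0,0,8.5],"rotation":[0,0,0]},{"slide":[0,0,11.5],"rotation":[0,0,0]},{"slide":[0,0,12.8],"rotation":[0,0,0]},{"slide":[0,0,12.8],"rotation":[0,0,0]}]' 
python3 -m handwheel '[{"slide":[0,2,0],"rotation":[0,0,-0.05]},{"slide":[-0.2,6,0],"rotation":[0,0,-0.15]},{"slide":[-0.4,11,0],"rotation":[0,0,-0.25]},{"slide":[-0.6,16.5,0],"rotation":[0,0,-0.36]},{"slide":[-0.8,22,0],"rotation":[0,0,-0.48]},{"slide":[-1,27.5,0],"rotation":[0,0,-0.6]},{"slide":[-1.2,33,0],"rotation":[0,0,-0.72]},{"slide":[-1.4,38.5,0],"rotation":[0,0,-0.84]},{"slide":[-1.6,44,0],"rotation":[0,0,-0.95]},{"slide":[-1.8,49.5,0],"rotation":[0,0,-1.05]},{"slide":[-2,54,0],"rotation":[0,0,-1.14]},{"slide":[-2,56.7,0],"rotation":[0,0,-1.169]}]' 
python3 -m handwheel '[{"slide":[0,0,0],"rotation":[0,0,0]},{"slide":[0,0,-4],"rotation":[0,0,0]},{"slide":[0,0,-7],"rotation":[0,0,0]},{"slide":[0,0,-8],"rotation":[0,0,0]},{"slide":[0,0,-8],"rotation":[0,0,0]}]'
python3 - <<'E'
from h import *
from workcell import vision
ims=[cv2.cvtColor(vision.read_camera(n)["frame"],cv2.COLOR_RGB2BGR) for n in("scene","top")]
cv2.imwrite("pics/g2.png",np.hstack([cv2.resize(ims[0][190:390,260:460],None,fx=2,fy=2),cv2.resize(ims[1][100:300,50:250],None,fx=2,fy=2)]))
E
```

```text
clock: 4.0
tcp_pos: [0.5945, -0.2819, 0.1413]
tool_rot: [0.001, 0.866, 0.5, 0.0]
ft_force: [-0.7, -0.6, -2.4]
opening: 0.0355
clock: 5.5
tcp_pos: [0.5724, 0.2874, 0.1375]
tool_rot: [0.001, 0.998, -0.061, -0.002]
ft_force: [0.3, 0.4, -2.2]
opening: 0.0352
clock: 6.12
tcp_pos: [0.5737, 0.2843, 0.0592]
tool_rot: [0.001, 0.998, -0.061, -0.001]
ft_force: [0.9, 0.3, -1.3]
opening: 0.0353
```

View pics/g2.png

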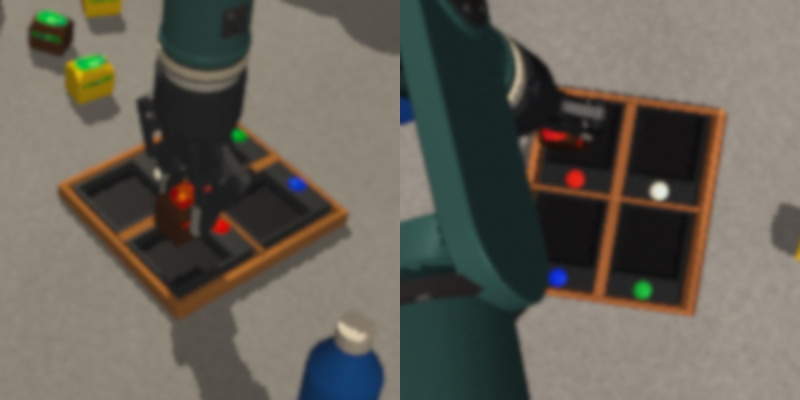

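The red stone is held level over the red cell, long side along the tray's x. I'll lower it gently.

```bash
python3 -m handwheel '[{"slide":[0,0,-1.5],"rotation":[0,0,0]},{"slide":[0,0,-2.5],"rotation":[0,0,0]},{"slide":[0,0,-3.1],"rotation":[0,0,0]},{"slide":[0,0,-3.4],"rotation":[0,0,0]},{"slide":[0,0,-3.6],"rotation":[0,0,0]},{"slide":[0,0,-3.7],"rotation":[0,0,0]},{"slide":[0,0,-3.7],"rotation":[0,0,0]},{"slide":[0,0,-3.7],"rotation":[0,0,0]}]' 
python3 -m handwheel '[{"slide":[0,0,-0.05],"rotation":[0,0,0]},{"slide":[0,0,-0.1],"rotation":[0,0,0]},{"slide":[0,0,-0.15],"rotation":[0,0,0]},{"slide":[0,0,-0.2],"rotation":[0,0,0]},{"slide":[0,0,-0.2],"rotation":[0,0,0]}]'
```

```text
clock: 7.22
tcp_pos: [0.5744, 0.2854, 0.0237]
tool_rot: [-0.0, 0.998, -0.061, 0.0]
ft_force: [0.3, -0.4, -1.6]
opening: 0.0351
clock: 7.85
tcp_pos: [0.5742, 0.2853, 0.0213]
tool_rot: [0.0, 0.998, -0.061, -0.0]
ft_force: [0.8, 0.2, -2.5]
opening: 0.035
```

```bash
python3 -m handwheel '[{"slide":[0,0,-0.05],"rotation":[0,0,0]},{"slide":[0,0,-0.1],"rotation":[0,0,0]},{"slide":[0,0,-0.1],"rotation":[0,0,0]}]' 
python3 -m handwheel '[{"slide":[0,0,-0.05],"rotation":[0,0,0]},{"slide":[0,0,-0.1],"rotation":[0,0,0]},{"slide":[0,0,-0.1],"rotation":[0,0,0]}]'
```

```text
clock: 8.22
tcp_pos: [0.5742, 0.2853, 0.0212]
tool_rot: [0.0, 0.998, -0.061, 0.0]
ft_force: [-1.6, -2.0, 4.7]
opening: 0.0354
clock: 8.6
tcp_pos: [0.5742, 0.2853, 0.0213]
tool_rot: [-0.0, 0.998, -0.061, 0.0]
ft_force: [-4.4, -1.7, 7.7]
opening: 0.0356
```

```bash
python3 -m handwheel '[{"slide":[0,0,0.05],"rotation":[0,0,0]},{"slide":[0,0,0.05],"rotation":[0,0,0]},{"slide":[0,0,0.05],"rotation":[0,0,0]},{"slide":[0,0,0.05],"rotation":[0,0,0]},{"slide":[0,0,0.05],"rotation":[0,0,0]}]' -0.5 
python3 -m handwheel '[{"slide":[0,0,1],"rotation":[0,0,0]},{"slide":[0,0,3],"rotation":[0,0,0]},{"slide":[0,0,7],"rotation":[0,0,0]},{"slide":[0,0,11],"rotation":[0,0,0]},{"slide":[0,0,12],"rotation":[0,0,0]}]' -1
python3 -m handwheel '[{"slide":[-1,-2,0],"rotation":[0,0,0.17]},{"slide":[-2,-5,0],"rotation":[0,0,0.34]},{"slide":[-3,-8,0],"rotation":[0,0,0.51]},{"slide":[-4,-11,0],"rotation":[0,0,0.68]},{"slide":[-5.5,-14,0],"rotation":[0,0,0.85]},{"slide":[-6.5,-17,0],"rotation":[0,0,1.02]},{"slide":[-7.5,-20,0],"rotation":[0,0,1.19]},{"slide":[-9,-23,0],"rotation":[0,0,1.36]},{"slide":[-10,-26,0],"rotation":[0,0,1.53]},{"slide":[-11,-29,0],"rotation":[0,0,1.7]},{"slide":[-12,-31.5,0],"rotation":[0,0,1.87]},{"slide":[-12.6,-33.1,0],"rotation":[0,0,2.042]}]'
python3 - <<'E'
from h import *
from workcell import vision
ims=[cv2.cvtColor(vision.read_camera(n)["frame"],cv2.COLOR_RGB2BGR) for n in("scene","top")]
cv2.imwrite("pics/g3.png",np.hstack([cv2.resize(ims[0][160:360,230:430],None,fx=2,fy=2),cv2.resize(ims[1][120:320,100:300],None,fx=2,fy=2)]))
E
```

```text
clock: 9.22
tcp_pos: [0.5741, 0.2853, 0.0196]
tool_rot: [0.0, 0.998, -0.061, -0.0]
ft_force: [0.0, 0.4, -0.5]
opening: 0.0641
clock: 9.85
tcp_pos: [0.5764, 0.2862, 0.1462]
tool_rot: [-0.002, 0.998, -0.061, 0.005]
ft_force: [-1.5, -0.3, -0.0]
opening: 0.0853
clock: 11.35
tcp_pos: [0.4473, -0.0467, 0.1397]
tool_rot: [-0.0, 0.572, 0.82, -0.0]
ft_force: [0.1, -0.2, -0.4]
opening: 0.0854
```

View pics/g3.png

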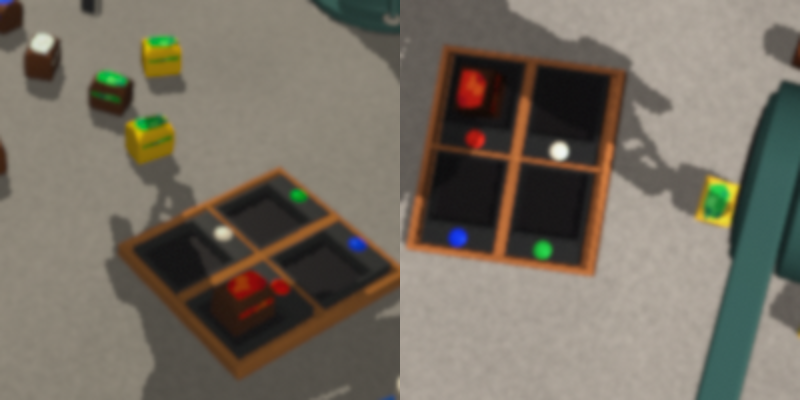

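The red stone stands flat and centred in its cell, face up. Next: descend on the brown-sided green one.

```bash
python3 -m handwheel '[{"slide":[0,0,0],"rotation":[0,0,0]},{"slide":[0,0,-4],"rotation":[0,0,0]},{"slide":[0,0,-7.5],"rotation":[0,0,0]},{"slide":[0,0,-10.5],"rotation":[0,0,0]},{"slide":[0,0,-12],"rotation":[0,0,0]},{"slide":[0,0,-12.75],"rotation":[0,0,0]},{"slide":[0,0,-12.75],"rotation":[0,0,0]}]' -1 35
python3 -m handwheel '[{"slide":[0,0,0],"rotation":[0,0,0]},{"slide":[0,0,0],"rotation":[0,0,0]},{"slide":[0,0,0],"rotation":[0,0,0]},{"slide":[0,0,0],"rotation":[0,0,0]},{"slide":[0,0,0],"rotation":[0,0,0]},{"slide":[0,0,0],"rotation":[0,0,0]},{"slide":[0,0,0],"rotation":[0,0,0]}]' 1 35
python3 -m handwheel '[{"slide":[0,0,0.5],"rotation":[0,0,0]},{"slide":[0,0,2],"rotation":[0,0,0]},{"slide":[0,0,5],"rotation":[0,0,0]},{"slide":[0,0,8.5],"rotation":[0,0,0]},{"slide":[0,0,11.5],"rotation":[0,0,0]},{"slide":[0,0,12.75],"rotation":[0,0,0]},{"slide":[0,0,12.75],"rotation":[0,0,0]}]'
```

```text
clock: 12.32
tcp_pos: [0.4486, -0.0456, 0.0127]
tool_rot: [0.0, 0.574, 0.819, 0.0]
ft_force: [0.1, 0.1, 0.6]
opening: 0.0853
clock: 13.2
tcp_pos: [0.4488, -0.0459, 0.0132]
tool_rot: [0.001, 0.574, 0.819, 0.0]
ft_force: [-0.7, 0.2, 6.3]
opening: 0.0338
clock: 14.08
tcp_pos: [0.4485, -0.0458, 0.1405]
tool_rot: [0.001, 0.574, 0.819, 0.0]
ft_force: [-1.1, 0.0, -2.1]
opening: 0.0335
```

```bash
python3 -m handwheel '[{"slide":[0.1,1,0],"rotation":[0,0,-0.1]},{"slide":[0.2,3,0],"rotation":[0,0,-0.27]},{"slide":[0.4,5,0],"rotation":[0,0,-0.45]},{"slide":[0.6,8,0],"rotation":[0,0,-0.63]},{"slide":[0.8,11,0],"rotation":[0,0,-0.81]},{"slide":[1,14,0],"rotation":[0,0,-0.99]},{"slide":[1.2,17,0],"rotation":[0,0,-1.17]},{"slide":[1.4,20,0],"rotation":[0,0,-1.35]},{"slide":[1.6,23,0],"rotation":[0,0,-1.53]},{"slide":[1.8,25,0],"rotation":[0,0,-1.71]},{"slide":[1.8,25.8,0],"rotation":[0,0,-1.89]},{"slide":[1.8,25.8,0],"rotation":[0,0,-2.042]}]'
python3 -m handwheel '[{"slide":[0,0,0],"rotation":[0,0,0]},{"slide":[0,0,-3],"rotation":[0,0,0]},{"slide":[0,0,-6],"rotation":[0,0,0]},{"slide":[0,0,-8.5],"rotation":[0,0,0]},{"slide":[0,0,-10.2],"rotation":[0,0,0]},{"slide":[0,0,-11],"rotation":[0,0,0]},{"slide":[0,0,-11.4],"rotation":[0,0,0]},{"slide":[0,0,-11.6],"rotation":[0,0,0]},{"slide":[0,0,-11.7],"rotation":[0,0,0]},{"slide":[0,0,-11.8],"rotation":[0,0,0]},{"slide":[0,0,-11.8],"rotation":[0,0,0]}]'
python3 -m handwheel '[{"slide":[0,0,-0.05],"rotation":[0,0,0]},{"slide":[0,0,-0.1],"rotation":[0,0,0]},{"slide":[0,0,-0.15],"rotation":[0,0,0]},{"slide":[0,0,-0.2],"rotation":[0,0,0]},{"slide":[0,0,-0.2],"rotation":[0,0,0]}]'
```

```text
clock: 15.58
tcp_pos: [0.4648, 0.2127, 0.1373]
tool_rot: [0.001, 0.998, -0.063, -0.002]
ft_force: [0.5, 0.7, -1.7]
opening: 0.0336
clock: 16.95
tcp_pos: [0.4663, 0.2124, 0.0221]
tool_rot: [-0.0, 0.998, -0.061, 0.0]
ft_force: [-0.3, 0.3, -1.2]
opening: 0.0334
clock: 17.58
tcp_pos: [0.4663, 0.2123, 0.0212]
tool_rot: [0.0, 0.998, -0.061, 0.0]
ft_force: [-2.3, -1.6, 6.2]
opening: 0.0337
```

```bash
python3 -m handwheel '[{"slide":[0,0,0],"rotation":[0,0,0]},{"slide":[0,0,0],"rotation":[0,0,0]},{"slide":[0,0,0],"rotation":[0,0,0]},{"slide":[0,0,0],"rotation":[0,0,0]},{"slide":[0,0,0],"rotation":[0,0,0]}]' -0.5 
python3 -m handwheel '[{"slide":[0,0,1],"rotation":[0,0,0]},{"slide":[0,0,3],"rotation":[0,0,0]},{"slide":[0,0,7],"rotation":[0,0,0]},{"slide":[0,0,11],"rotation":[0,0,0]},{"slide":[0,0,12],"rotation":[0,0,0]}]' -1
python3 -m handwheel '[{"slide":[-0.2,-3,0],"rotation":[0,0,0.15]},{"slide":[-0.4,-7,0],"rotation":[0,0,0.3]},{"slide":[-0.6,-11,0],"rotation":[0,0,0.45]},{"slide":[-0.8,-15,0],"rotation":[0,0,0.6]},{"slide":[-1,-19,0],"rotation":[0,0,0.75]},{"slide":[-1.2,-23,0],"rotation":[0,0,0.9]},{"slide":[-1.4,-28,0],"rotation":[0,0,1.05]},{"slide":[-1.6,-33,0],"rotation":[0,0,1.2]},{"slide":[-1.8,-38,0],"rotation":[0,0,1.35]},{"slide":[-2,-43,0],"rotation":[0,0,1.5]},{"slide":[-2.2,-47,0],"rotation":[0,0,1.65]},{"slide":[-2.4,-48.5,0],"rotation":[0,0,1.728]}]'
python3 - <<'E'
from h import *
from workcell import vision
ims=[cv2.cvtColor(vision.read_camera(n)["frame"],cv2.COLOR_RGB2BGR) for n in("scene","top")]
cv2.imwrite("pics/g4.png",np.hstack([cv2.resize(ims[0][100:360,150:430],None,fx=1.5,fy=1.5),cv2.resize(ims[1][100:360,90:330],None,fx=1.5,fy=1.5)]))
E
```

```text
clock: 18.2
tcp_pos: [0.4662, 0.2123, 0.0197]
tool_rot: [0.0, 0.998, -0.061, -0.0]
ft_force: [-0.5, -0.9, 0.7]
opening: 0.0643
clock: 18.82
tcp_pos: [0.4682, 0.213, 0.1442]
tool_rot: [-0.001, 0.998, -0.061, 0.004]
ft_force: [0.3, 0.3, 0.2]
opening: 0.0854
clock: 20.32
tcp_pos: [0.4412, -0.2747, 0.1387]
tool_rot: [-0.001, 0.695, 0.719, -0.0]
ft_force: [0.6, -0.4, 0.0]
opening: 0.0852
```

View pics/g4.png

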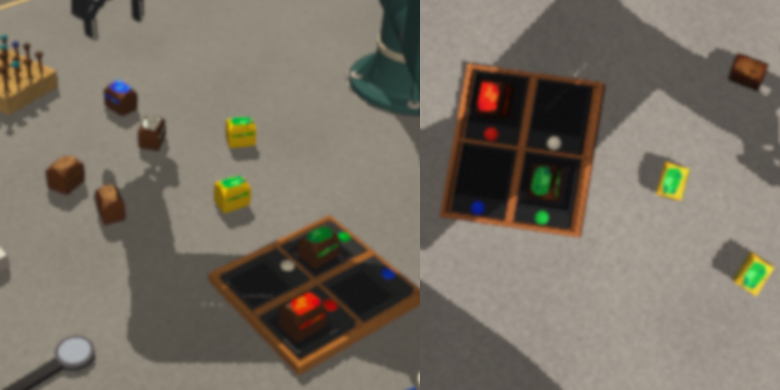

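Green is in the cell with the green sample, flat and face up, and the decoys and barrens are untouched. Blue is next.

```bash
python3 -m handwheel '[{"slide":[0,0,0],"rotation":[0,0,0]},{"slide":[0,0,-4],"rotation":[0,0,0]},{"slide":[0,0,-7.5],"rotation":[0,0,0]},{"slide":[0,0,-10.5],"rotation":[0,0,0]},{"slide":[0,0,-12],"rotation":[0,0,0]},{"slide":[0,0,-12.75],"rotation":[0,0,0]},{"slide":[0,0,-12.75],"rotation":[0,0,0]}]' -1 35
python3 -m handwheel '[{"slide":[0,0,0],"rotation":[0,0,0]},{"slide":[0,0,0],"rotation":[0,0,0]},{"slide":[0,0,0],"rotation":[0,0,0]},{"slide":[0,0,0],"rotation":[0,0,0]},{"slide":[0,0,0],"rotation":[0,0,0]},{"slide":[0,0,0],"rotation":[0,0,0]},{"slide":[0,0,0],"rotation":[0,0,0]}]' 1 35
python3 -m handwheel '[{"slide":[0,0,0.5],"rotation":[0,0,0]},{"slide":[0,0,2],"rotation":[0,0,0]},{"slide":[0,0,5],"rotation":[0,0,0]},{"slide":[0,0,8.5],"rotation":[0,0,0]},{"slide":[0,0,11.5],"rotation":[0,0,0]},{"slide":[0,0,12.75],"rotation":[0,0,0]},{"slide":[0,0,12.75],"rotation":[0,0,0]}]'
```

```text
clock: 21.3
tcp_pos: [0.4425, -0.2726, 0.0128]
tool_rot: [0.0, 0.695, 0.719, 0.0]
ft_force: [-0.6, 0.4, -0.2]
opening: 0.0853
clock: 22.18
tcp_pos: [0.4427, -0.2732, 0.0132]
tool_rot: [0.001, 0.695, 0.719, 0.0]
ft_force: [-0.5, 0.2, 5.6]
opening: 0.0373
clock: 23.05
tcp_pos: [0.4424, -0.2729, 0.1405]
tool_rot: [0.001, 0.695, 0.719, 0.0]
ft_force: [-0.6, 0.2, -0.8]
opening: 0.0375
```

```bash
python3 -m handwheel '[{"slide":[0.1,2,0],"rotation":[0,0,-0.05]},{"slide":[0.3,6,0],"rotation":[0,0,-0.18]},{"slide":[0.6,11,0],"rotation":[0,0,-0.34]},{"slide":[0.9,16.5,0],"rotation":[0,0,-0.5]},{"slide":[1.2,22,0],"rotation":[0,0,-0.67]},{"slide":[1.5,27.5,0],"rotation":[0,0,-0.84]},{"slide":[1.9,33,0],"rotation":[0,0,-1.01]},{"slide":[2.3,38.5,0],"rotation":[0,0,-1.18]},{"slide":[2.7,44,0],"rotation":[0,0,-1.35]},{"slide":[3,49.5,0],"rotation":[0,0,-1.5]},{"slide":[3.3,54,0],"rotation":[0,0,-1.64]},{"slide":[3.4,57.1,0],"rotation":[0,0,-1.728]}]'
python3 -m handwheel '[{"slide":[0,0,0],"rotation":[0,0,0]},{"slide":[0,0,-3],"rotation":[0,0,0]},{"slide":[0,0,-6],"rotation":[0,0,0]},{"slide":[0,0,-8.5],"rotation":[0,0,0]},{"slide":[0,0,-10.2],"rotation":[0,0,0]},{"slide":[0,0,-11],"rotation":[0,0,0]},{"slide":[0,0,-11.4],"rotation":[0,0,0]},{"slide":[0,0,-11.6],"rotation":[0,0,0]},{"slide":[0,0,-11.7],"rotation":[0,0,0]},{"slide":[0,0,-11.8],"rotation":[0,0,0]},{"slide":[0,0,-11.8],"rotation":[0,0,0]}]'
python3 -m handwheel '[{"slide":[0,0,-0.05],"rotation":[0,0,0]},{"slide":[0,0,-0.1],"rotation":[0,0,0]},{"slide":[0,0,-0.15],"rotation":[0,0,0]},{"slide":[0,0,-0.2],"rotation":[0,0,0]},{"slide":[0,0,-0.2],"rotation":[0,0,0]}]'
```

```text
clock: 24.55
tcp_pos: [0.4747, 0.3004, 0.1372]
tool_rot: [0.001, 0.998, -0.062, -0.002]
ft_force: [0.6, -0.6, -2.0]
opening: 0.0371
clock: 25.92
tcp_pos: [0.4763, 0.2984, 0.0221]
tool_rot: [-0.0, 0.998, -0.061, 0.0]
ft_force: [0.5, -0.4, -1.8]
opening: 0.0372
clock: 26.55
tcp_pos: [0.4763, 0.2984, 0.0212]
tool_rot: [-0.0, 0.998, -0.061, 0.0]
ft_force: [-2.8, -1.5, 5.7]
opening: 0.0374
```

```bash
python3 -m handwheel '[{"slide":[0,0,0],"rotation":[0,0,0]},{"slide":[0,0,0],"rotation":[0,0,0]},{"slide":[0,0,0],"rotation":[0,0,0]},{"slide":[0,0,0],"rotation":[0,0,0]},{"slide":[0,0,0],"rotation":[0,0,0]}]' -0.5 
python3 -m handwheel '[{"slide":[0,0,1],"rotation":[0,0,0]},{"slide":[0,0,3],"rotation":[0,0,0]},{"slide":[0,0,7],"rotation":[0,0,0]},{"slide":[0,0,11],"rotation":[0,0,0]},{"slide":[0,0,12],"rotation":[0,0,0]}]' -1
python3 - <<'E'
from h import *
from workcell import vision
d={n:cam(vision.read_camera(n)) for n in("scene","top")}
t=d["top"]; I=t["frame"]; x0,y0=335,200
cv2.imwrite("pics/w.png",np.hstack([cv2.resize(cv2.cvtColor(I[y0:y0+55,x0:x0+55],cv2.COLOR_RGB2BGR),None,fx=7,fy=7,interpolation=2),cv2.resize(cv2.cvtColor(d["scene"]["frame"][155:210,225:280],cv2.COLOR_RGB2BGR),None,fx=7,fy=7,interpolation=2)]))
P=I[y0:y0+55,x0:x0+55].astype(int); w=(P.min(2)>175).astype(np.uint8)
n,l,s,c=cv2.connectedComponentsWithStats(w); i=1+np.argmax([s[k,4] if s[k,4]<500 else 0 for k in range(1,n)]); u=c[i]+[x0,y0]
print(s[i],u,(plane(t,u,.040)*1000).round(1))
E
```

```text
clock: 27.18
tcp_pos: [0.4762, 0.2983, 0.0197]
tool_rot: [0.0, 0.998, -0.061, -0.0]
ft_force: [0.3, 0.4, 0.5]
opening: 0.0643
clock: 27.8
tcp_pos: [0.4781, 0.2992, 0.1445]
tool_rot: [-0.002, 0.998, -0.061, 0.003]
ft_force: [-0.4, -0.3, -0.1]
opening: 0.0853
[ 18  19  17  16 183] [361.26775956 226.10382514] [ 464.5 -155.4   40. ]
```

View pics/w.png

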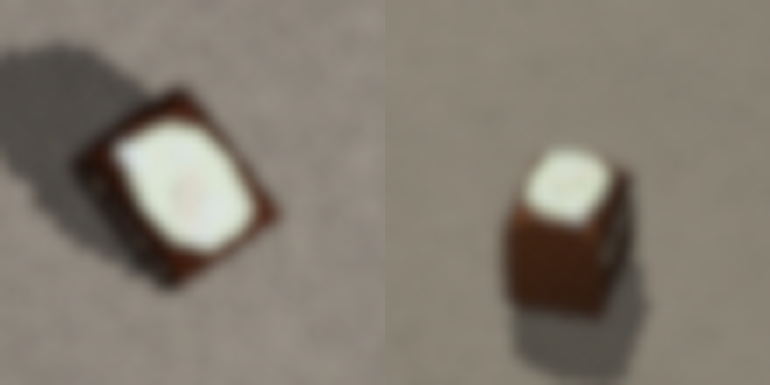

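The white stone lies clear, its long edge at about 37° and its face centre at (464.5, -155.4). The scene view shows the seam on its right side, so that is a sawn face, which fits. Move over it.

```bash
python3 -m handwheel '[{"slide":[-0.1,-3,0],"rotation":[0,0,0.07]},{"slide":[-0.2,-7,0],"rotation":[0,0,0.14]},{"slide":[-0.3,-11,0],"rotation":[0,0,0.21]},{"slide":[-0.4,-15,0],"rotation":[0,0,0.28]},{"slide":[-0.5,-20,0],"rotation":[0,0,0.35]},{"slide":[-0.6,-25,0],"rotation":[0,0,0.42]},{"slide":[-0.7,-30,0],"rotation":[0,0,0.5]},{"slide":[-0.8,-35,0],"rotation":[0,0,0.6]},{"slide":[-0.9,-40,0],"rotation":[0,0,0.7]},{"slide":[-1.1,-44,0],"rotation":[0,0,0.768]},{"slide":[-1.1,-45.4,0],"rotation":[0,0,0.768]},{"slide":[-1.1,-45.4,0],"rotation":[0,0,0.768]}]'
python3 -m handwheel '[{"slide":[0,0,0],"rotation":[0,0,0]},{"slide":[0,0,-4],"rotation":[0,0,0]},{"slide":[0,0,-7.5],"rotation":[0,0,0]},{"slide":[0,0,-10.5],"rotation":[0,0,0]},{"slide":[0,0,-12],"rotation":[0,0,0]},{"slide":[0,0,-12.75],"rotation":[0,0,0]},{"slide":[0,0,-12.75],"rotation":[0,0,0]}]' -1 35
python3 -m handwheel '[{"slide":[0,0,0],"rotation":[0,0,0]},{"slide":[0,0,0],"rotation":[0,0,0]},{"slide":[0,0,0],"rotation":[0,0,0]},{"slide":[0,0,0],"rotation":[0,0,0]},{"slide":[0,0,0],"rotation":[0,0,0]},{"slide":[0,0,0],"rotation":[0,0,0]},{"slide":[0,0,0],"rotation":[0,0,0]}]' 1 35
python3 -m handwheel '[{"slide":[0,0,0.5],"rotation":[0,0,0]},{"slide":[0,0,2],"rotation":[0,0,0]},{"slide":[0,0,5],"rotation":[0,0,0]},{"slide":[0,0,8.5],"rotation":[0,0,0]},{"slide":[0,0,11.5],"rotation":[0,0,0]},{"slide":[0,0,12.75],"rotation":[0,0,0]},{"slide":[0,0,12.75],"rotation":[0,0,0]}]'
```

```text
clock: 29.4
tcp_pos: [0.4645, -0.1556, 0.1385]
tool_rot: [-0.001, 0.949, 0.316, -0.001]
ft_force: [-0.0, 0.1, -0.3]
opening: 0.0853
clock: 30.28
tcp_pos: [0.4656, -0.1555, 0.0128]
tool_rot: [0.0, 0.948, 0.318, 0.0]
ft_force: [0.8, -0.1, 0.9]
opening: 0.0851
clock: 31.15
tcp_pos: [0.4657, -0.156, 0.0132]
tool_rot: [0.001, 0.948, 0.317, 0.001]
ft_force: [0.3, 0.0, 5.7]
opening: 0.0355
clock: 32.02
tcp_pos: [0.4655, -0.1558, 0.1405]
tool_rot: [0.001, 0.948, 0.317, 0.001]
ft_force: [-0.0, -0.5, -2.3]
opening: 0.0351
```

```bash
python3 -m handwheel '[{"slide":[0.5,2,0],"rotation":[0,0,-0.04]},{"slide":[1.3,5,0],"rotation":[0,0,-0.11]},{"slide":[2.4,8.5,0],"rotation":[0,0,-0.18]},{"slide":[3.4,12,0],"rotation":[0,0,-0.26]},{"slide":[4.4,16,0],"rotation":[0,0,-0.34]},{"slide":[5.4,20,0],"rotation":[0,0,-0.42]},{"slide":[6.5,24,0],"rotation":[0,0,-0.5]},{"slide":[7.6,28,0],"rotation":[0,0,-0.58]},{"slide":[8.8,31.5,0],"rotation":[0,0,-0.66]},{"slide":[9.6,34,0],"rotation":[0,0,-0.72]},{"slide":[10,35.6,0],"rotation":[0,0,-0.768]},{"slide":[10,35.6,0],"rotation":[0,0,-0.768]}]'
python3 -m handwheel '[{"slide":[0,0,0],"rotation":[0,0,0]},{"slide":[0,0,-3],"rotation":[0,0,0]},{"slide":[0,0,-6],"rotation":[0,0,0]},{"slide":[0,0,-8.5],"rotation":[0,0,0]},{"slide":[0,0,-10.2],"rotation":[0,0,0]},{"slide":[0,0,-11],"rotation":[0,0,0]},{"slide":[0,0,-11.4],"rotation":[0,0,0]},{"slide":[0,0,-11.6],"rotation":[0,0,0]},{"slide":[0,0,-11.7],"rotation":[0,0,0]},{"slide":[0,0,-11.8],"rotation":[0,0,0]},{"slide":[0,0,-11.8],"rotation":[0,0,0]}]'
python3 -m handwheel '[{"slide":[0,0,-0.05],"rotation":[0,0,0]},{"slide":[0,0,-0.1],"rotation":[0,0,0]},{"slide":[0,0,-0.15],"rotation":[0,0,0]},{"slide":[0,0,-0.2],"rotation":[0,0,0]},{"slide":[0,0,-0.2],"rotation":[0,0,0]}]'
```

```text
clock: 33.52
tcp_pos: [0.5641, 0.201, 0.1372]
tool_rot: [0.001, 0.998, -0.06, -0.002]
ft_force: [-0.2, -1.2, -1.4]
opening: 0.035
clock: 34.9
tcp_pos: [0.5652, 0.2004, 0.022]
tool_rot: [-0.0, 0.998, -0.061, 0.0]
ft_force: [-0.2, 0.8, -3.0]
opening: 0.0352
clock: 35.52
tcp_pos: [0.5653, 0.2003, 0.0212]
tool_rot: [-0.0, 0.998, -0.061, 0.0]
ft_force: [-2.8, -0.7, 5.6]
opening: 0.0352
```

White has touched down with about 6 N. I'll release, rise and move well clear for the final look.

```bash
python3 -m handwheel '[{"slide":[0,0,0],"rotation":[0,0,0]},{"slide":[0,0,0],"rotation":[0,0,0]},{"slide":[0,0,0],"rotation":[0,0,0]},{"slide":[0,0,0],"rotation":[0,0,0]},{"slide":[0,0,0],"rotation":[0,0,0]}]' -0.5 
python3 -m handwheel '[{"slide":[0,0,1],"rotation":[0,0,0]},{"slide":[0,0,3],"rotation":[0,0,0]},{"slide":[0,0,7],"rotation":[0,0,0]},{"slide":[0,0,12],"rotation":[0,0,0]},{"slide":[-1,-5,16],"rotation":[0,0,0]},{"slide":[-3,-11,20],"rotation":[0,0,0]},{"slide":[-5,-17,20],"rotation":[0,0,0]},{"slide":[-7,-23,20],"rotation":[0,0,0]},{"slide":[-9,-29,20],"rotation":[0,0,0]},{"slide":[-10,-34,20],"rotation":[0,0,0]},{"slide":[-10,-38,20],"rotation":[0,0,0]},{"slide":[-10,-40,20],"rotation":[0,0,0]}]' -1
python3 - <<'E'
from h import *
from workcell import vision
d=[cam(vision.read_camera(n)) for n in("scene","top")]; ims=[cv2.cvtColor(x["frame"],cv2.COLOR_RGB2BGR) for x in d]
cv2.imwrite("pics/f.png",np.hstack([cv2.resize(ims[0][200:360,260:450],None,fx=2.1,fy=2.1),cv2.resize(ims[1][110:270,80:260],None,fx=2.1,fy=2.1)]))
cv2.imwrite("pics/f2.png",ims[0])
C={"red":(574,285.6),"green":(466.3,212.2),"blue":(476.5,298),"white":(564.8,199.9)}
t=d[1]
for c in C:
    for u,a,m in blobs(t,c,60):
        p=plane(t,u,.049)[:2]*1000
        if np.hypot(*(p-C[c]))<25 and a<400: print(c,a,"offset mm",(p-C[c]).round(1))
E
```

```text
clock: 36.15
tcp_pos: [0.5652, 0.2003, 0.0197]
tool_rot: [0.0, 0.998, -0.061, -0.0]
ft_force: [0.3, -0.7, -0.4]
opening: 0.0642
clock: 37.65
tcp_pos: [0.4647, -0.2018, 0.2207]
tool_rot: [0.0, 0.998, -0.063, 0.001]
ft_force: [-0.2, 0.1, -0.7]
opening: 0.0853
red 164 offset mm [0.7 2. ]
green 234 offset mm [-0.5  1.2]
blue 235 offset mm [-2.1  2.3]
white 234 offset mm [-0.8  1.1]
```

View pics/f.png

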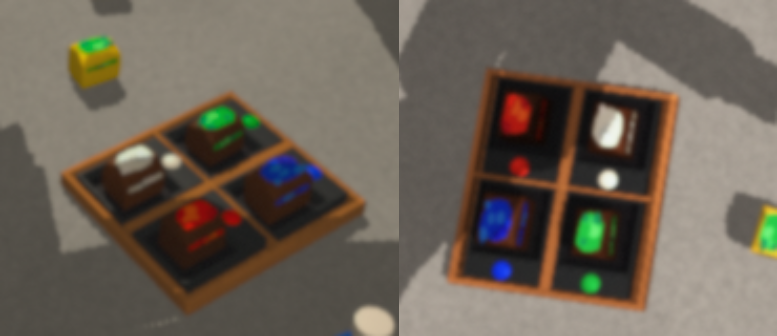

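View pics/f2.png

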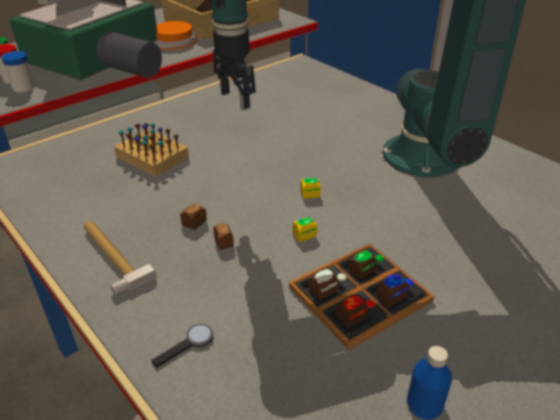

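All four opals sit in the cells that match their colour, face up and centred within about 3 mm. The barrens and the yellow decoys are at their first pixels, (193,216), (223,237), (311,188) and (305,229), and the arm is clear.

```bash
python3 -c "
from workcell import finish_job;print(finish_job())"
```

```text
the job is handed in; nothing more can be done
None
```

I put all four opals in the compartments with the matching samples and handed the job in at about 38 s of the 99 s allowed. I gripped each stone by its sawn faces at 35 N and lowered it slowly until it touched the floor of its cell, with 6 to 8 N of contact force. Only then did I open the jaws.

- **Placing:** the last pictures show each opal flat and face up in its own cell, within about 3 mm of the centre.
- **Left alone:** both barren ironstones and the yellow decoys look unmoved. I compared their pixel positions by eye, not by a fresh measurement.
- **Robot:** the gripper was open and well clear of everything at hand-in. The wrist forces reported at the end of each move stayed below 10 N.

One check disagreed early on. The first two-view fix on the white stone was 3.4 mm out and its outline failed in the shadow, so I measured it again before gripping. No other check failed.

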